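# Park the shield plate and snap the dust cap on the connector

### The job

Put this test jig away: first lift the upright metal shield plate out of its slot beside the brass connector and lean it against the dark heat sink, foot on the bench, and let go of it. Then press the tall black dust cap straight down onto the connector, past the click, until its rim is fully home on the collar, and finish while still pressing it down firmly. Leave the other things on the bench alone.

Things in the scene. Friction and masses are not known exactly. Their poses are not given: they have to be found in the camera images.
- jig: test jig fixed to the bench: black base 140 x 150 mm (x by y) with a green board on it, 18 mm tall. Origin: centre of its underside. Two grey rails along its y, 100 mm long, 20 mm above the board, form a slot 14 mm wide centred at its x = -5 mm. Brass connector at its x = +35, y = 0. Other parts rise at most 12 mm above the board and lie 45 mm or more to the connector's sides, or behind the slot
- collar: brass collar at the foot of the connector, part of the jig, 34 mm across. Origin: centre of its flat top, 32 mm above the bench; axes as the jig. Above it a stud 14 mm across, 24 mm high, with sprung catches bulging to 22 mm across. A cap's rim meets them 13-14 mm above the collar; the push peaks at about 10 N (rim 10 mm up), then drops (click, rim 7 mm up), and the catches draw it down until the rim meets the collar
- plate: flat aluminium shield plate, loose, 10 mm thick (its x), 90 mm wide (its y), 120 mm tall (its z), 0.15 to 0.3 kg. Origin: centre of its lower edge face. It starts upright in the jig's slot, its lower edge 18 mm above the bench, 35 to 45 mm from the connector's axis, too close and too tall to get the gripper over the connector
- sink: dark finned heat sink, fixed to the bench: 60 mm (x) by 120 mm (y), 65 mm tall. Origin: centre of its underside; its smooth flat front face is at its x = -30 mm and faces roughly to the robot. Clear bench before that face for the plate
- cap: tall black ribbed plastic dust cap, loose: 30 mm across, 34 mm tall, about 30 g, closed flat top, open below (mouth 18 mm across in a rim 30 mm across). Origin: centre of its rim at the underside; z up. Starts standing mouth down on the bench. Fully home its origin is at collar
- flatcap: bystander: another black cap, low and wide, 44 mm across, 14 mm tall. Origin under its centre
- driver: bystander: screwdriver lying on the bench
- coil: bystander: copper ring coil, 32 mm across, 12 mm tall
- meter: bystander: grey hand multimeter, 75 x 145 x 40 mm, lying flat
- attenuator: bystander: small stepped brass connector standing upright, 24 mm across, 44 mm tall
- spool: bystander: aluminium solder spool standing on its flange, 52 mm across, 38 mm tall
There are look-alikes about, which are no part of the job. Of the things like the jig, leave any that is purple; of the rest the larger one is meant. Several things have the shape of the plate; the one meant has the colours described above.

How it is judged (in metres and radians):
On the way:
1. the shield plate leans against the heat sink, foot on the bench, released (angle between plate's own z axis and vertical between 0.12 and 0.8 rad and height (world z) of plate below 0.012 m and contact force between plate and sink above 0.03 N and contact force between plate and the arm below 0.05 N and contact force between plate and the fingers below 0.05 N and linear speed of plate below 0.02 m/s), for 0.3 s.
At the end, for the whole second after the job is handed in: The plate leans at 7 to 45 degrees from upright against the heat sink, foot on the bench (within 12 mm), untouched by the robot; the cap sits upright on the connector with its rim within 2.5 mm of the collar and 4 mm of its centre, and the fingers still press it onto the collar with more than 4 N (angle between plate's own z axis and vertical between 0.12 and 0.8 rad and height (world z) of plate below 0.012 m and contact force between plate and sink above 0.03 N and contact force between plate and the arm below 0.05 N and contact force between plate and the fingers below 0.05 N and z of cap in the frame of collar between -0.004 and 0.0025 m and horizontal distance between cap and collar below 0.004 m and angle between cap's own z axis and vertical below 0.12 rad and contact force between cap and collar above 4 N and contact force between cap and the fingers above 3 N and linear speed of cap below 0.02 m/s); the arm keeps its last pose, push and grip.
It fails at once if a bystander is pushed more than 30 mm (distance of any of flatcap, driver, coil, meter, attenuator, spool from where it was at the start of the episode above 0.03 m).
It also fails if it takes over 64 s, if anything falls off the work surface, if the arm or the gripper's body presses on something with over 40 N, if the wrist force passes 120 N, or if a joint passes its speed limit or range.

### The arm

A 6-joint arm with a two-finger parallel gripper is mounted at the origin on the work surface. World frame = base frame: x ahead of the robot, y to its left, z up, the work surface at z = 0. Lengths are in mm, angles in rad, forces in N, time in s.
With the tool pointing down it reaches from about 350 to 775 mm from the base axis. Payload 7.3 kg.
Tool frame: the origin (TCP) lies at the very end of the fingers, on their centre line; the grasp point (between the pads) lies 19 mm behind it; x points along the fingers, z is the direction in which the jaws open and shut, and the axes are right-handed (so a half turn about x gives the same grasp; the last joint's range is limited). The gripper opens to 92 mm and grips with 3 to 60 N. Pads are 19 mm wide; open, the fingers measure 130 mm over their backs; the gripper's body (75 mm by 190 mm) begins 47 mm behind the grasp point.
Start: joints at [1.136, 0.342, 1.524, -0, 1.275, -0.146], TCP at [149.506, 503.282, 226.741] pointing down, gripper open.
Joint ranges: [-2.53, 2.53], [-0.77, 2.02], [0.04, 2.7], [-1, 4.14], [0.28, 2.66], [-3.11, 3.11]. Speed limits (rad/s): [2.57, 2.57, 3.14, 3.14, 3.14, 3.14].

### API

Orientations are given as [roll, pitch, yaw] about the fixed x, y, z axes, in that order (R = Rz(yaw) Ry(pitch) Rx(roll)).
In Python, from plant import * gives the robot as it stands.
- The arm moves only by the tool carry_out, never from a script. Its argument "rows" is a list of rows, each a list of 4 numbers: the shift along the world's x, y, z in mm, then the turn about the world's z in degrees. In form: [[x, y, z, twist], ...]. A call has 1 to 20 rows; each row is the pose to reach, as a shift and turn from the pose measured when the call began; what a row does not reach only later rows make up. A row lasts 1/12 s, in which the tool goes at most 41.7 mm and 7.16 degrees, less where a joint would pass 70% of its speed; a pose out of reach is approached as far as the arm can. A call with a gripper value outside its range is refused whole. "hand" is the finger opening in mm, from 0 to 91.8, set as the call begins (left out, the last holds). The fingers move at their own pace and stop on an object; the grip force is fixed at half the most. Time passes only in rows, so rows that repeat a pose let the fingers close. It gives the time, the measured TCP pose, the force and the opening at its end, in the units of the state.
- get_obs(): the state, without advancing time (a new reading comes with each control period).
- capture(name): name is "scene" or "top" or "wrist"; returns the picture (400x640x3 uint8, red, green, blue); there is no depth.
- camera_info(name): a dict with "camera_matrix" (3x3 intrinsics, pixels), "dist" ([k1, k2, p1, p2, k3] as OpenCV has them; the pictures are not rectified), "pose" (4x4, takes a point from camera to world coordinates); the wrist camera has in their place "mount" (4x4, takes a point from camera to tool coordinates, whose origin is the TCP and whose axes are the tool frame's). Camera axes: x right, y down, z forward; pixel columns grow to the right and rows downward; lengths in mm; the calibration is good to about 2 mm. A picture is of the moment at which its call begins: read the wrist's pose just before it. camera_info takes no time and is no camera call.
- close_job(): hands the job in, once; it reports no verdict.
The state is a dict: "time": time; "joint_positions": joint angles; "dq": joint speeds; "tau": joint torques, N m; "tool_pos": TCP position; "tcp_rot": TCP orientation; "contact_force": force on the tool from outside, world axes, zero at the start; "moment": the same for the moment, N m; "grip_width": finger opening in mm.
Only numpy, scipy, OpenCV 4.12 (cv2) and the standard library are available. Lean on these libraries where they do the work, as an engineer would, in place of code of your own. Each camera call takes 0.05 s, during which the arm holds its last target. There are 200 camera calls.

## Working session

There is one attempt and no reset: what is moved stays moved. The work goes in short steps, Python scripts to look and compute and a tool call to move; the robot and the scene stay as the last step left them, time stands still between calls to the robot, and variables do not carry over. Pictures are saved under pics/ and viewed, about 8 in all and at most 12, crops included, and the job is handed in when it is done.

Besides the shell and the picture viewer there is one more tool, called as name([rows], argument=value, ...), one row to a line, values as JSON. carry_out: Moves the arm, as the interface text tells. Its arguments: {"type":"object","properties":{"rows":{"type":"array"},"hand":{"type":"number"}},"required":["rows"]}

```bash
mkdir -p pics
python3 - <<'E'
from plant import *
import cv2
for n in ("scene","top"):
    im=capture(n); cv2.imwrite(f"pics/{n}0.png",im[:,:,::-1])
    i=camera_info(n); print(n,i)
print(camera_info("wrist"))
print(get_obs())
E
```

```text
scene {'camera_matrix': array([[487.03847476,   0.        , 324.24434708],
       [  0.        , 487.03847476, 200.59715577],
       [  0.        ,   0.        ,   1.        ]]), 'dist': array([-0.1247017,  0.       ,  0.       ,  0.       ,  0.       ]), 'pose': array([[-6.98173519e-01,  4.20419405e-01, -5.79483616e-01,
         1.27915356e+03],
       [ 7.15547506e-01,  4.36180650e-01, -5.45653927e-01,
         7.19263083e+02],
       [ 2.33560404e-02, -7.95609178e-01, -6.05359836e-01,
         8.16319028e+02],
       [ 0.00000000e+00,  0.00000000e+00,  0.00000000e+00,
         1.00000000e+00]])}
top {'camera_matrix': array([[377.03237566,   0.        , 321.75777515],
       [  0.        , 377.03237566, 197.27387018],
       [  0.        ,   0.        ,   1.        ]]), 'dist': array([-0.03843542,  0.        ,  0.        ,  0.        ,  0.        ]), 'pose': array([[-2.55875693e-02, -9.83560489e-01,  1.78756930e-01,
         3.37888703e+02],
       [-9.99657322e-01,  2.61628872e-02,  8.61399352e-04,
         1.32089667e+01],
       [-5.52403575e-03, -1.78673633e-01, -9.83892890e-01
[... 671 characters left out ...]
+00,  0.00000000e+00,
         1.00000000e+00]])}
{'time': 0.1, 'joint_positions': array([ 1.13600821e+00,  3.42642492e-01,  1.52492720e+00,  1.45812462e-06,
        1.27539455e+00, -1.45971685e-01]), 'dq': array([-0.00096286, -0.0019368 , -0.00391023, -0.0015855 ,  0.00115828,
        0.00106912]), 'tau': array([ 1.79590756e-03, -4.32008278e+01, -2.44695354e+01,  7.19860476e-02,
        5.25714154e-02, -7.19279979e-05]), 'tool_pos': array([149.33823612, 502.9320337 , 226.11794518]), 'tcp_rot': array([ 2.99460435,  1.56942474, -2.00660149]), 'contact_force': array([ 0.42962342,  0.03876086, -0.02590294]), 'moment': array([0.01252519, 0.02343947, 0.00881498]), 'grip_width': 92.05056461247098}
```

View pics/top0.png

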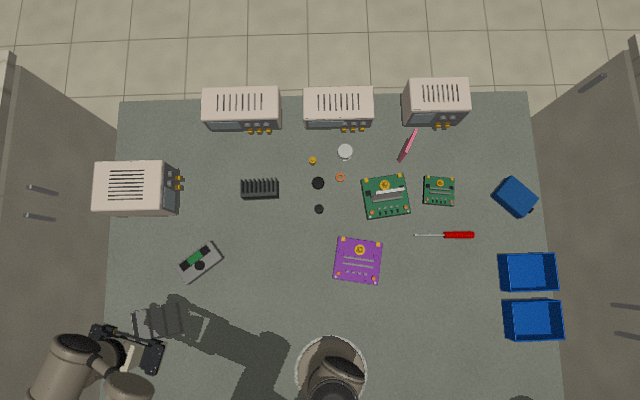

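View pics/scene0.png

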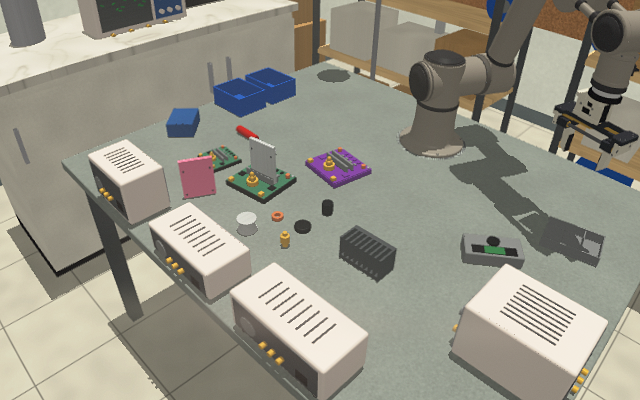

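The top view shows the green larger jig at (386,196), a smaller green jig at (438,190), and a purple one at (358,260). By the description, the larger green one is meant. Plate-shaped things are the grey one in that jig at about (388,195) and a pink one at (408,145); grey/aluminium is meant. The tall narrow black cap is at (319,209), the flat one at (318,183), and the sink at (259,189). I'll confirm in an enlarged crop.

```bash
cat > h.py <<'E'
from plant import *
import cv2, numpy as np
from scipy.spatial.transform import Rotation as R
def campose(n):
    i=camera_info(n)
    if n!="wrist": return i,np.array(i["pose"])
    o=get_obs(); T=np.eye(4); T[:3,:3]=R.from_euler("xyz",o["tcp_rot"]).as_matrix(); T[:3,3]=o["tool_pos"]
    return i,T@np.array(i["mount"])
def ray(n,uv,z,cp=None):
    i,P=cp or campose(n)
    p=cv2.undistortPoints(np.array(uv,float).reshape(-1,1,2),i["camera_matrix"],i["dist"]).reshape(-1,2)
    d=np.c_[p,np.ones(len(p))]@P[:3,:3].T
    z=np.broadcast_to(np.asarray(z,float),len(p))
    return P[:3,3]+d*((z-P[2,3])/d[:,2])[:,None]
def proj(n,X,cp=None):
    i,P=cp or campose(n); W=np.linalg.inv(P)
    return cv2.projectPoints(np.array(X,float).reshape(-1,1,3),cv2.Rodrigues(W[:3,:3])[0],W[:3,3],i["camera_matrix"],i["dist"])[0].reshape(-1,2)
E
python3 - <<'E'
import cv2,numpy as np
t=cv2.imread("pics/top0.png");s=cv2.imread("pics/scene0.png")
a=cv2.resize(t[130:230,230:430],None,fx=4,fy=4,interpolation=cv2.INTER_CUBIC)
b=cv2.resize(s[125:205,220:300],None,fx=2.5,fy=2.5,interpolation=cv2.INTER_CUBIC)
c=cv2.resize(s[190:285,225:415],None,fx=2.1,fy=2.1,interpolation=cv2.INTER_CUBIC)
o=np.zeros((600,800,3),np.uint8);o[:400]=a;o[400:600,:200]=b;o[400:400+c.shape[0],210:210+c.shape[1]]=c[:200]
cv2.imwrite("pics/crop1.png",o)
E
```

```text
(no output)
```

View pics/crop1.png

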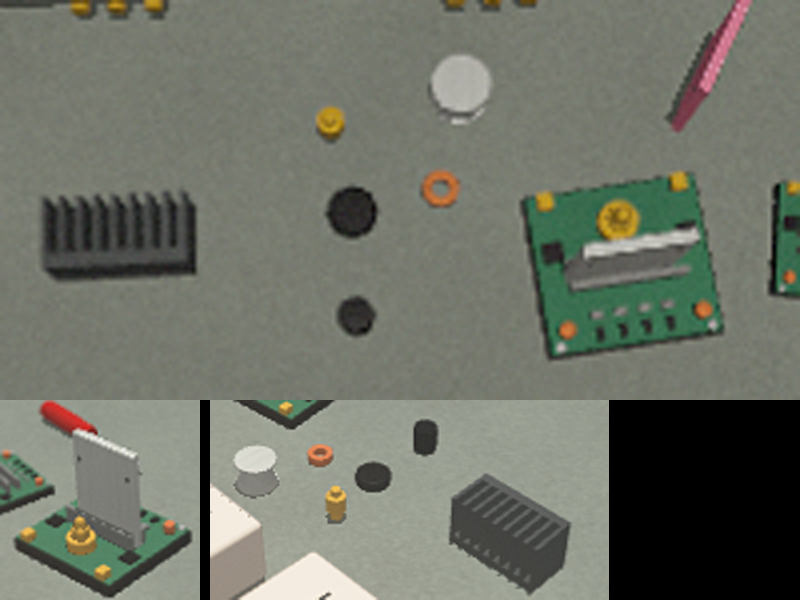

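Run:
```python
from h import *
np.set_printoptions(precision=1,suppress=True)
def c(*p): return [(230+(x+.5)/4-.5,130+(y+.5)/4-.5) for x,y in p]
def show(k,p,z): print(k,ray("top",c(*p),z).tolist() and np.round(ray("top",c(*p),z),1))
b=ray("top",c((523,198),(693,175),(722,332),(550,358)),18); show("jig",[(523,198),(693,175),(722,332),(550,358)],18)
print("jig centre",b.mean(0), "xaxis deg",np.degrees([np.arctan2(*(b[i]-b[j])[[1,0]]) for i,j in((0,3),(1,2))]),"y axis",np.degrees([np.arctan2(*(b[i]-b[j])[[1,0]]) for i,j in((0,1),(3,2))]))
show("collar",[(619,222)],32); show("studtop",[(619,215)],56)
show("plate top",[(583,248),(698,233)],138)
show("cap top",[(356,312)],34); show("cap bot",[(356,318)],0)
show("sink top front",[(47,268),(195,263)],65); show("sink foot",[(50,279),(195,274)],0)
show("pink",[(676,130)],0);show("flatcap",[(352,211)],14);show("coil",[(440,188)],12);show("att",[(331,122)],44);show("spool",[(461,83)],38)
```

```text
jig [[ 625.9 -119.3   18. ]
 [ 642.3 -266.1   18. ]
 [ 505.9 -281.9   18. ]
 [ 487.8 -135.9   18. ]]
jig centre [ 565.5 -200.8   18. ] xaxis deg [6.9 6.6] y axis [96.4 97.1]
collar [[ 599.8 -197.9   32. ]]
studtop [[ 600.7 -194.1   56. ]]
plate top [[ 557.8 -151.1  138. ]
 [ 567.3 -240.4  138. ]]
cap top [[528.7  25.6  34. ]]
cap bot [[528.8  26.1   0. ]]
sink top front [[567.  277.3  65. ]
 [567.9 155.9  65. ]]
sink foot [[569.6 288.8   0. ]
 [570.6 163.6   0. ]]
pink [[ 687.5 -257.9    0. ]]
flatcap [[619.3  27.1  14. ]]
coil [[638. -49.  12.]]
att [[690.2  42.7  44. ]]
spool [[723.4 -68.8  38. ]]
```

Run:
```python
from h import *
o=get_obs(); M=R.from_euler("xyz",o["tcp_rot"]).as_matrix()
print(M.round(3), "tool z yaw",np.degrees(np.arctan2(M[1,2],M[0,2])),"cam dir yaw",np.degrees(np.arctan2(M[1,1],M[0,1])), o["tool_pos"])
```

```text
[[-0.001 -0.959  0.285]
 [-0.001  0.285  0.959]
 [-1.     0.    -0.001]] tool z yaw 73.45202073748683 cam dir yaw 163.45200512116327 [149.33823612 502.9320337  226.11794518]
```

carry_out([
  [30,-24,34,-5],
  [60,-48,34,-10],
  [90,-72,34,-16],
  [120,-96,34,-22],
  [150,-120,34,-28],
  [180,-144,34,-34],
  [210,-168,34,-40],
  [240,-192,34,-46],
  [270,-216,34,-52],
  [300,-240,34,-58],
  [330,-264,34,-63],
  [360,-288,34,-66.7],
  [385,-308,34,-66.7],
  [391,-313,34,-66.7],
  [391,-313,34,-66.7],
  [391,-313,34,-66.7],
], hand=60)

```text
time: 1.43
tool_pos: [539.7, 190.1, 259.5]
tcp_rot: [2.944, 1.568, 3.061]
contact_force: [-0.4, 0.4, -0.1]
grip_width: 59.8
```

Run:
```python
from h import *
import pickle
cp=campose("wrist"); pickle.dump(cp,open("cp1.pkl","wb"))
im=capture("wrist"); cv2.imwrite("pics/w1.png",im[:,:,::-1])
print(get_obs()["tool_pos"],cp[1].round(2))
```

```text
[539.31208382 190.7202199  259.83254487] [[ 9.9000e-01  1.1000e-01  3.0000e-02  5.3104e+02]
 [ 1.2000e-01 -9.5000e-01 -2.8000e-01  2.6756e+02]
 [-0.0000e+00  2.8000e-01 -9.6000e-01  4.1841e+02]
 [ 0.0000e+00  0.0000e+00  0.0000e+00  1.0000e+00]]
```

View pics/w1.png

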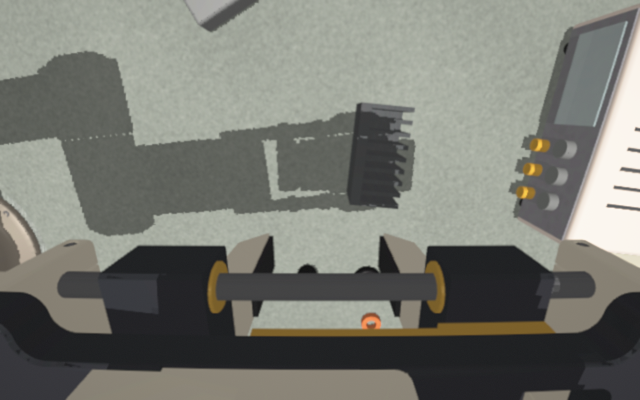

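The wrist view shows the sink at about (350-413, 103-207), with its front face on the left edge; the gripper hides the rest. I'll enlarge this area to get the face line.

Run:
```python
import cv2,numpy as np
t=cv2.imread("pics/w1.png")[90:220,325:430]
a=cv2.resize(t,None,fx=4.5,fy=4.5,interpolation=cv2.INTER_CUBIC).astype(float)
cv2.imwrite("pics/crop2.png",np.clip(255*(a/255)**0.6,0,255).astype(np.uint8))
```

```text
(no output)
```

View pics/crop2.png

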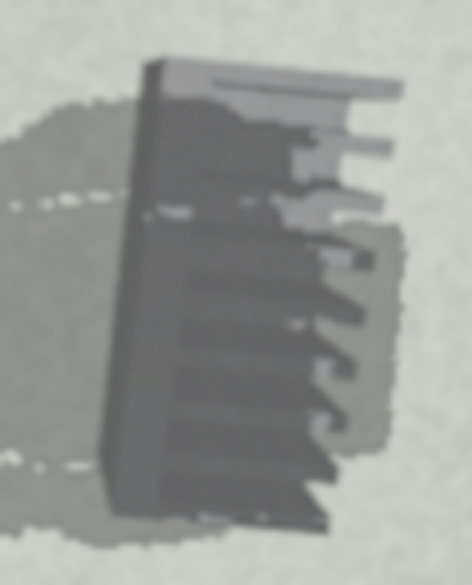

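Run:
```python
from h import *
import pickle
np.set_printoptions(precision=1,suppress=True)
cp=pickle.load(open("cp1.pkl","rb"))
c=lambda *p:[(325+(x+.5)/4.5-.5,90+(y+.5)/4.5-.5) for x,y in p]
print(ray("wrist",c((146,68),(100,458)),0,cp)); print(ray("wrist",c((163,60),(115,515)),65,cp))
```

```text
[[570.1 281.    0. ]
 [572.8 161.9   0. ]]
[[567.9 281.3  65. ]
 [572.5 162.9  65. ]]
```

carry_out([
  [2,-30,-5,0],
  [4,-70,-10,0],
  [8,-110,-10,0],
  [12,-150,-10,0],
  [16,-190,-10,0],
  [20,-230,-10,0],
  [22,-270,-10,0],
  [22,-310,-10,0],
  [22,-350,-10,0],
  [22,-380,-10,0],
  [22,-388,-10,0],
  [22,-388,-20,0],
  [22,-388,-45,0],
  [22,-388,-75,0],
  [22,-388,-105,0],
  [22,-388,-130,0],
  [22,-388,-148,0],
  [22,-388,-156,0],
  [22,-388,-156,0],
  [22,-388,-156,0],
], hand=60)

```text
time: 3.15
tool_pos: [561.7, -195.8, 104.3]
tcp_rot: [2.833, 1.568, 2.953]
contact_force: [-0.3, 0.1, 0.3]
grip_width: 60.2
```

Run:
```python
from h import *
a=capture("scene")[100:230,170:350];b=capture("top")[140:240,340:460]
o=np.zeros((540,740,3),np.uint8)
a=cv2.resize(a,None,fx=4,fy=4,interpolation=2);cv2.imwrite("pics/c3.png",a[:,:,::-1])
```

```text
(no output)
```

View pics/c3.png

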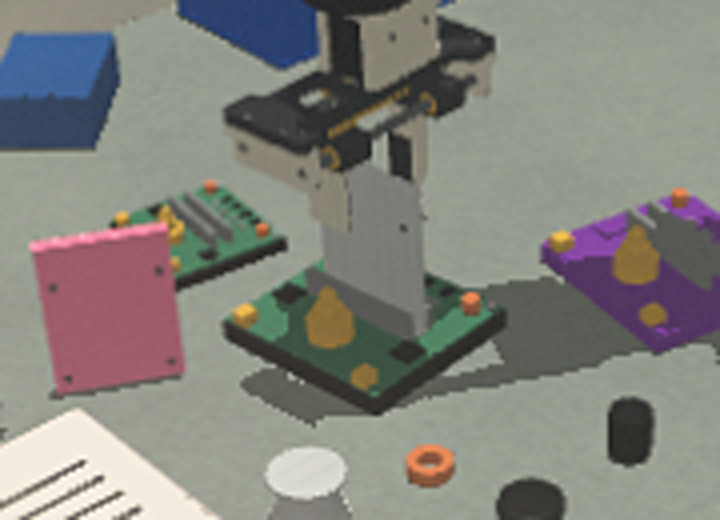

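The crop shows the open fingers straddling the grey plate's top (about (375,190)), with the connector at (328,320) clear. Closing.

carry_out([
  [0,0,0,0],
  [0,0,0,0],
  [0,0,0,0],
  [0,0,0,0],
  [0,0,0,0],
  [0,0,0,0],
  [0,0,0,0],
  [0,0,0,0],
], hand=5)

```text
time: 3.92
tool_pos: [562.2, -196.9, 105.4]
tcp_rot: [-2.028, 1.57, -1.909]
contact_force: [-0.3, -0.3, -0.6]
grip_width: 11.6
```

carry_out([
  [0,0,5,0],
  [0,0,12,0],
  [0,0,22,0],
  [0,0,35,0],
  [0,0,55,0],
  [0,0,80,0],
  [0,0,100,0],
  [0,0,100,0],
  [0,0,100,0],
])

```text
time: 4.67
tool_pos: [562.8, -197.1, 207.0]
tcp_rot: [-0.822, 1.567, -0.703]
contact_force: [-0.1, 0.3, -2.3]
grip_width: 9.8
```

Run:
```python
from h import *
o=get_obs();M=R.from_euler("xyz",o["tcp_rot"]).as_matrix();print(o["tool_pos"],o["contact_force"],o["moment"],o["grip_width"],np.degrees(np.arctan2(M[1,2],M[0,2])))
a=capture("scene")[60:220,180:360]
a=cv2.resize(a,None,fx=3.5,fy=3.5,interpolation=2);cv2.imwrite("pics/c4.png",a[:,:,::-1])
```

```text
[ 562.76114567 -197.10531245  206.97884223] [-0.08304355  0.264651   -2.34574491] [-0.06968107  0.02201065 -0.01894114] 9.832143710834654 6.84802104402204
```

View pics/c4.png

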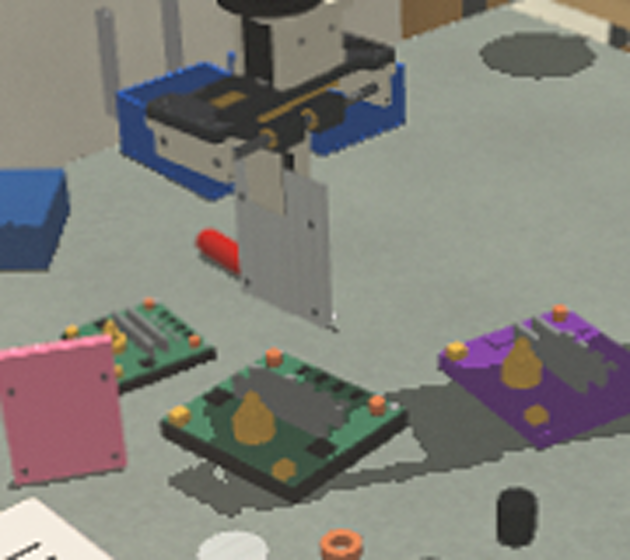

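Plate is held level (2.35 N), and clear of the jig; now carrying it to the sink front.

carry_out([
  [0,15,0,0],
  [-1,45,0,-1],
  [-2,80,0,-2],
  [-3,115,0,-3],
  [-4,150,0,-4],
  [-5,185,0,-5],
  [-6,220,0,-6],
  [-8,255,0,-6],
  [-10,290,0,-6],
  [-12,325,0,-6],
  [-13,360,0,-6],
  [-13,390,0,-6],
  [-13,410,0,-6],
  [-13,419,0,-6],
  [-13,419,0,-6],
  [-13,419,-10,-6],
  [-13,419,-30,-6],
  [-13,419,-50,-6],
  [-13,419,-70,-6],
  [-13,419,-70,-6],
])

```text
time: 6.38
tool_pos: [546.4, 219.6, 130.5]
tcp_rot: [-2.784, 1.561, -2.771]
contact_force: [-1.0, -0.3, -1.8]
grip_width: 9.6
```

Run:
```python
from h import *
o=get_obs();M=R.from_euler("xyz",o["tcp_rot"]).as_matrix();print(o["tool_pos"],o["contact_force"],o["grip_width"],np.degrees(np.arctan2(M[1,2],M[0,2])))
a=capture("scene")[130:290,290:450]
a=cv2.resize(a,None,fx=3.5,fy=3.5,interpolation=2);cv2.imwrite("pics/c5.png",a[:,:,::-1])
```

```text
[546.38725949 219.58785517 130.46674588] [-1.03153642 -0.32701904 -1.77636378] 9.56567724400859 0.7153764531134236
```

View pics/c5.png

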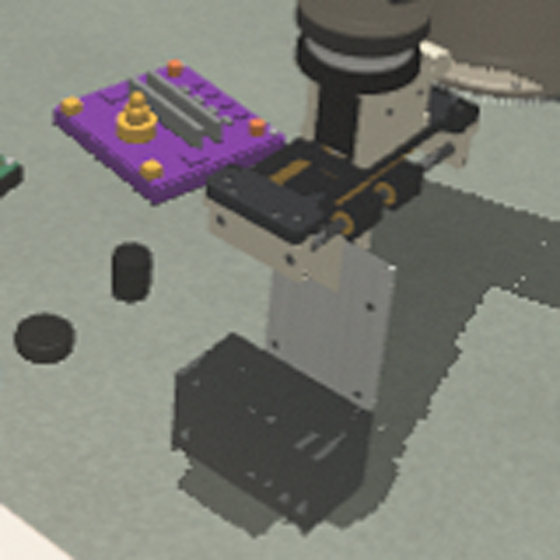

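carry_out([
  [0,0,0,0],
  [0,0,0,0],
  [0,0,0,0],
])

```text
time: 6.68
tool_pos: [548.2, 219.7, 133.9]
tcp_rot: [-2.663, 1.566, -2.651]
contact_force: [0.1, -0.6, -1.1]
grip_width: 10.0
```

Run:
```python
from h import *
for k in range(3):
    b=capture("top"); o=get_obs();M=R.from_euler("xyz",o["tcp_rot"]).as_matrix();print(o["tool_pos"],o["contact_force"],o["moment"],np.degrees(np.arctan2(M[1,2],M[0,2])))
b=cv2.resize(b[120:240,200:330],None,fx=4.5,fy=4.5,interpolation=2);cv2.imwrite("pics/c6.png",b[:,:,::-1])
```

```text
[548.14409903 219.94548599 133.88287925] [-0.25987068  0.46044202 -2.22026728] [-0.04360691 -0.01087753  0.03965561] 0.7017502492720785
[548.05031853 220.05228383 133.80636496] [-0.38749665  0.15800991 -1.89187741] [-0.13204968  0.066241   -0.00235939] 0.7113431411286609
[547.90175875 220.17915319 133.62437017] [-0.18072144  0.11673145 -1.12673159] [-0.10329625  0.06617765  0.04256978] 0.7233566091596938
```

View pics/c6.png

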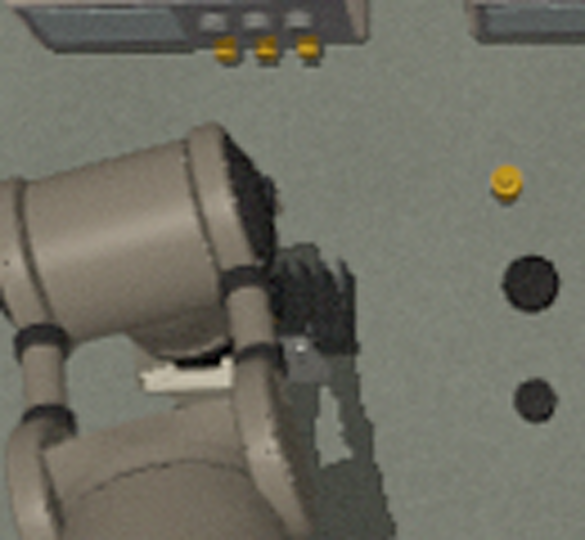

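The top view shows the arm covering most of the sink, and the settled force readings show no contact. I'll lower to just above the bench.

carry_out([
  [0,0,-8,0],
  [0,0,-20,0],
  [0,0,-32,0],
  [0,0,-40,0],
  [0,0,-43,0],
  [0,0,-43,0],
  [0,0,-43,0],
  [0,0,-44,0],
  [0,0,-45,0],
  [0,0,-46,0],
  [0,0,-46,0],
  [0,0,-46,0],
])

```text
time: 7.83
tool_pos: [548.0, 220.2, 87.8]
tcp_rot: [-2.681, 1.566, -2.668]
contact_force: [0.6, 0.6, -0.9]
grip_width: 9.6
```

carry_out([
  [0,0,-0.7,0],
  [0,0,-1.4,0],
  [0,0,-2,0],
  [0,0,-2,0],
  [0,0,-2,0],
])

```text
time: 8.25
tool_pos: [548.2, 220.1, 87.4]
tcp_rot: [-2.569, 1.567, -2.556]
contact_force: [-3.9, -1.7, 9.9]
grip_width: 9.6
```

carry_out([
  [0,0,0.5,0],
  [0,0,0.5,0],
  [0,0,0.5,0],
])

```text
time: 8.5
tool_pos: [548.2, 220.1, 87.9]
tcp_rot: [-2.562, 1.567, -2.55]
contact_force: [-0.7, -0.5, -1.4]
grip_width: 9.6
```

carry_out([
  [0,0,0,0],
  [0,0,0,0],
  [0,0,0,0],
  [0,0,0,0],
  [0,0,0,0],
], hand=36)

```text
time: 8.92
tool_pos: [548.3, 220.1, 87.9]
tcp_rot: [-2.544, 1.567, -2.532]
contact_force: [-0.3, 0.2, 0.0]
grip_width: 35.0
```

carry_out([
  [3,0,0,0],
  [7,0,0,0],
  [10,0,0,0],
  [12,0,0,0],
  [14,0,0,0],
  [16,0,0,0],
  [18,0,0,0],
  [20,0,0,0],
  [22,0,0,0],
  [24,0,0,0],
  [26,0,0,0],
  [28,0,0,0],
  [29,0,0,0],
  [29,0,0,0],
  [29,0,0,0],
  [29,0,0,0],
])

```text
time: 10.25
tool_pos: [577.2, 220.2, 87.8]
tcp_rot: [-2.572, 1.567, -2.559]
contact_force: [-0.4, -0.5, -1.3]
grip_width: 35.7
```

Run:
```python
from h import *
o=get_obs();print(o["tool_pos"],o["contact_force"],o["grip_width"])
a=capture("scene")[130:290,290:450]
a=cv2.resize(a,None,fx=3.5,fy=3.5,interpolation=2);cv2.imwrite("pics/c7.png",a[:,:,::-1])
```

```text
[577.18744149 220.15392019  87.84328409] [-0.44003712 -0.4634221  -1.28348907] 35.70737770549392
```

View pics/c7.png

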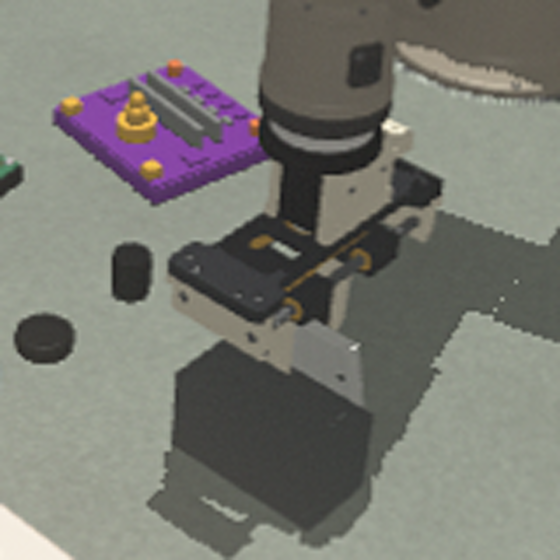

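The plate now tilts over the sink's front edge (top at (330,350) in the crop). I'll open wider and lift straight up.

carry_out([
  [0,0,0,0],
  [0,0,0,0],
  [0,0,0,0],
  [0,0,0,0],
  [0,0,5,0],
  [0,0,15,0],
  [0,0,30,0],
  [0,0,50,0],
  [0,0,80,0],
  [0,0,110,0],
  [0,0,140,0],
  [0,0,162,0],
  [0,0,162,0],
  [0,0,162,0],
], hand=66)

```text
time: 11.47
tool_pos: [577.7, 220.3, 252.2]
tcp_rot: [-0.742, 1.569, -0.729]
contact_force: [-1.0, -0.9, 0.2]
grip_width: 66.2
```

carry_out([
  [-5,-20,0,-6],
  [-12,-45,0,-12],
  [-20,-75,0,-18],
  [-30,-105,0,-24],
  [-42,-135,0,-30],
  [-54,-165,0,-36],
  [-66,-190,0,-42],
  [-78,-215,0,-48],
  [-90,-240,0,-54],
  [-102,-265,0,-60],
  [-114,-285,0,-66],
  [-122,-300,0,-72],
  [-127,-308,0,-78],
  [-127,-310,0,-84],
  [-127,-310,0,-84],
  [-127,-310,0,-84],
  [-127,-310,0,-84],
  [-127,-310,0,-84],
])

```text
time: 12.97
tool_pos: [450.7, -89.2, 251.8]
tcp_rot: [-1.202, 1.569, -2.652]
contact_force: [-0.4, 0.2, -0.0]
grip_width: 66.1
```

Run:
```python
from h import *
import pickle
np.set_printoptions(precision=1,suppress=True)
s=capture("scene")
cp=campose("wrist"); pickle.dump(cp,open("cp2.pkl","wb"))
w=capture("wrist"); cv2.imwrite("pics/w2.png",w[:,:,::-1]);cv2.imwrite("pics/s2.png",s[:,:,::-1])
o=get_obs();M=R.from_euler("xyz",o["tcp_rot"]).as_matrix();print(o["tool_pos"],np.degrees(np.arctan2(M[1,2],M[0,2])),cp[1])
pc=proj("wrist",[[528.7,26,34],[600.3,-196.7,56]],cp); print(pc)
r=lambda a,f:cv2.resize(a,None,fx=f,fy=f,interpolation=2)
O=np.zeros((600,800,3),np.uint8); tl=[]
for k,(u,v) in enumerate(pc.astype(int)):
    u0,v0=max(u-40,0),max(v-37,0); tl.append((u0,v0)); t=r(w[v0:v0+75,u0:u0+80],5)[:375,:400]; O[:t.shape[0],400*k:400*k+t.shape[1]]=t
t=r(s[200:300,330:450],2.2); O[378:378+t.shape[0],:t.shape[1]]=t
t=r(w,0.55); O[378:378+t.shape[0],300:300+t.shape[1]]=t
print(tl); cv2.imwrite("pics/m1.png",O[:,:,::-1])
```

```text
[450.7 -89.3 252. ] -83.15933621008017 [[  0.1  -1.   -0.3 527. ]
 [ -1.   -0.1  -0.  -78.7]
 [  0.    0.3  -1.  410.6]
 [  0.    0.    0.    1. ]]
[[238.5  99.1]
 [441.8  55.9]]
[(np.int64(198), np.int64(62)), (np.int64(401), np.int64(18))]
```

View pics/m1.png

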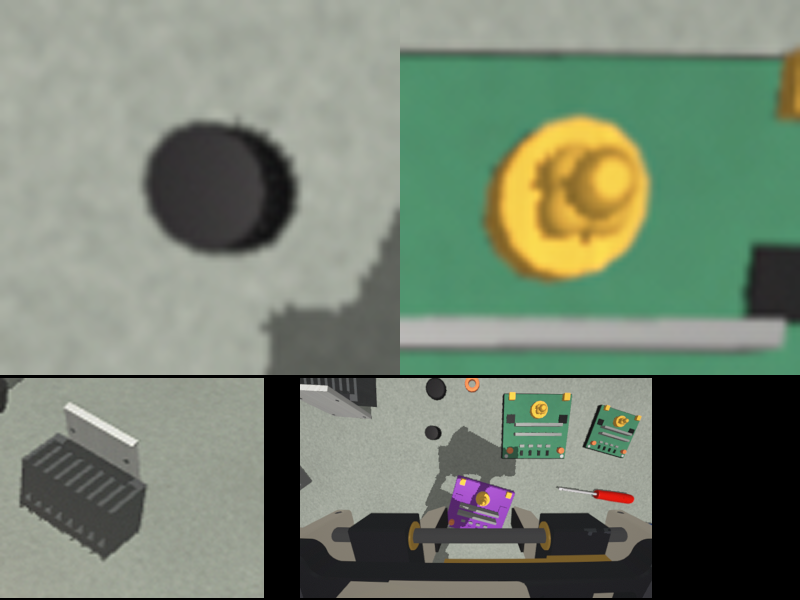

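The montage shows the plate leaning on the sink (lower left), the cap's top disc centred at crop (205,187), the collar's top face centred at about (573,194), and the stud tip at about (603,183).

Run:
```python
from h import *
import pickle
np.set_printoptions(precision=1,suppress=True)
cp=pickle.load(open("cp2.pkl","rb"))
c=lambda o,x,y:(o[0]+(x+.5)/5-.5,o[1]+(y+.5)/5-.5)
A,B=(198,62),(401,18)
print("cap",ray("wrist",[c(A,206,187)],34,cp),"collar",ray("wrist",[c(B,173,194)],32,cp),"tip",ray("wrist",[c(B,203,183)],56,cp))
print("collar L/R",ray("wrist",[c(B,90,200),c(B,249,187)],32,cp))
o=get_obs();print(o["time"],o["tool_pos"])
```

```text
cap [[528.9  25.6  34. ]] collar [[ 603.7 -197.2   32. ]] tip [[ 601.9 -195.7   56. ]]
collar L/R [[ 599.9 -178.2   32. ]
 [ 607.6 -214.5   32. ]]
13.0667 [450.7 -89.3 252. ]
```

carry_out([
  [10,15,-10,0],
  [30,43,-30,0],
  [50,73,-60,0],
  [70,101,-90,0],
  [78,115,-120,0],
  [78,115,-150,0],
  [78,115,-175,0],
  [78,115,-195,0],
  [78,115,-200,0],
  [78,115,-200,0],
  [78,115,-200,0],
  [78,115,-200,0],
], hand=60)

```text
time: 14.07
tool_pos: [529.9, 25.6, 53.5]
tcp_rot: [0.807, 1.569, -0.644]
contact_force: [-0.0, 0.9, 0.4]
grip_width: 60.1
```

carry_out([
  [-1,0,-12,0],
  [-1,0,-26,0],
  [-1,0,-37,0],
  [-1,0,-42,0],
  [-1,0,-43,0],
  [-1,0,-43,0],
  [-1,0,-43,0],
  [-1,0,-43,0],
], hand=60)

```text
time: 14.73
tool_pos: [529.4, 25.5, 11.2]
tcp_rot: [1.005, 1.568, -0.446]
contact_force: [0.1, 0.7, 0.4]
grip_width: 59.6
```

carry_out([
  [0,0,0,0],
  [0,0,0,0],
  [0,0,0,0],
  [0,0,0,0],
  [0,0,0,0],
  [0,0,0,0],
  [0,0,0,0],
  [0,0,0,0],
], hand=20)

```text
time: 15.4
tool_pos: [529.4, 25.5, 11.2]
tcp_rot: [1.006, 1.568, -0.446]
contact_force: [-0.9, -0.1, 0.9]
grip_width: 29.2
```

carry_out([
  [0,0,10,0],
  [0,0,35,0],
  [0,0,70,0],
  [0,0,100,0],
  [5,-15,110,0],
  [15,-46,110,0],
  [27,-82,110,0],
  [39,-118,110,0],
  [51,-154,110,0],
  [62,-188,110,0],
  [70,-213,110,0],
  [73,-222,110,0],
  [73,-222,110,0],
  [73,-222,110,0],
  [73,-222,110,0],
  [73,-222,110,0],
])

```text
time: 16.73
tool_pos: [602.1, -194.7, 121.5]
tcp_rot: [1.11, 1.568, -0.339]
contact_force: [0.1, -0.3, -0.5]
grip_width: 29.6
```

Run:
```python
from h import *
import time
o=get_obs();M=R.from_euler("xyz",o["tcp_rot"]).as_matrix();print(o["tool_pos"],o["contact_force"],o["moment"],o["grip_width"],np.degrees(np.arctan2(M[1,2],M[0,2])),M[:,0])
```

```text
[ 602.13446297 -194.68440336  121.48311182] [ 0.130722   -0.3265205  -0.51928178] [-0.01737712  0.17122543  0.01199005] 29.616172545607736 -83.04930550702669 [ 2.48867516e-03 -8.77971912e-04 -9.99996518e-01]
```

carry_out([
  [0,-2,-10,0],
  [0,-2,-25,0],
  [0,-2,-38,0],
  [0,-2,-45,0],
  [0,-2,-47,0],
  [0,-2,-47,0],
  [0,-2,-47,0],
  [0,-2,-47,0],
])

```text
time: 17.4
tool_pos: [602.6, -196.8, 75.3]
tcp_rot: [1.081, 1.567, -0.368]
contact_force: [-0.1, -0.4, -0.1]
grip_width: 29.3
```

carry_out([
  [0,0,-3,0],
  [0,0,-6,0],
  [0,0,-8,0],
  [0,0,-10,0],
  [0,0,-12,0],
  [0,0,-13,0],
  [0,0,-13,0],
  [0,0,-13,0],
])

```text
time: 18.07
tool_pos: [602.6, -196.8, 62.2]
tcp_rot: [1.082, 1.567, -0.367]
contact_force: [-0.3, 0.2, 0.4]
grip_width: 29.2
```

The rim is 5 mm below the stud's top with no force, so the mouth is over the stud. Continuing down to the catches.

carry_out([
  [0,0,-1,0],
  [0,0,-2,0],
  [0,0,-3,0],
  [0,0,-4,0],
  [0,0,-5,0],
  [0,0,-6,0],
  [0,0,-7,0],
  [0,0,-7,0],
  [0,0,-7,0],
])

```text
time: 18.82
tool_pos: [603.4, -197.6, 56.0]
tcp_rot: [0.96, 1.564, -0.49]
contact_force: [0.5, -2.4, 4.1]
grip_width: 29.2
```

carry_out([
  [0.3,-0.6,-1,0],
  [0.3,-0.6,-2,0],
  [0.3,-0.6,-3,0],
  [0.3,-0.6,-4,0],
  [0.3,-0.6,-5,0],
  [0.3,-0.6,-6,0],
  [0.3,-0.6,-6,0],
  [0.3,-0.6,-6,0],
])

```text
time: 19.48
tool_pos: [603.4, -198.2, 49.5]
tcp_rot: [0.948, 1.565, -0.502]
contact_force: [0.8, -1.7, 0.2]
grip_width: 29.2
```

carry_out([
  [0,-0.2,-1,0],
  [0,-0.2,-2,0],
  [0,-0.2,-3,0],
  [0,-0.2,-4,0],
  [0,-0.2,-5,0],
  [0,-0.2,-6,0],
  [0,-0.2,-7,0],
  [0,-0.2,-7,0],
  [0,-0.2,-7,0],
])

```text
time: 20.23
tool_pos: [603.3, -198.2, 43.2]
tcp_rot: [0.98, 1.565, -0.47]
contact_force: [-2.0, 1.3, 5.3]
grip_width: 29.4
```

carry_out([
  [0,0,-1,0],
  [0,0,-2,0],
  [0,0,-3,0],
  [0,0,-3.5,0],
  [0,0,-3.5,0],
  [0,0,-3.5,0],
  [0,0,-3.5,0],
  [0,0,-3.5,0],
  [0,0,-3.5,0],
])

```text
time: 20.98
tool_pos: [603.4, -198.2, 43.1]
tcp_rot: [0.967, 1.563, -0.482]
contact_force: [-8.6, 2.4, 21.2]
grip_width: 29.4
```

Run:
```python
from h import *
np.set_printoptions(precision=2,suppress=True)
s=capture("scene");t=capture("top")
for k in range(3):
    capture("top");o=get_obs();print(o["time"],o["tool_pos"],o["contact_force"],o["moment"],o["grip_width"])
r=lambda a,f:cv2.resize(a,None,fx=f,fy=f,interpolation=2)
O=np.zeros((600,800,3),np.uint8)
a=r(s[120:220,210:310],4);O[:400,:400]=a
b=r(s[200:300,330:430],4);O[:400,400:]=b
c=r(t[140:230,230:450],2.2)[:198];O[402:402+c.shape[0],:c.shape[1]]=c
cv2.imwrite("pics/m2.png",O[:,:,::-1])
```

```text
21.1333 [ 603.43 -198.14   43.07] [-8.01  2.92 21.59] [0.54 1.67 0.02] 29.574275357182493
21.1833 [ 603.38 -198.17   43.08] [-7.18  3.67 22.33] [ 0.56  1.6  -0.01] 29.15682814530207
21.2333 [ 603.42 -198.14   43.08] [-8.02  2.62 21.43] [ 0.49  1.58 -0.06] 29.176747466159515
```

View pics/m2.png

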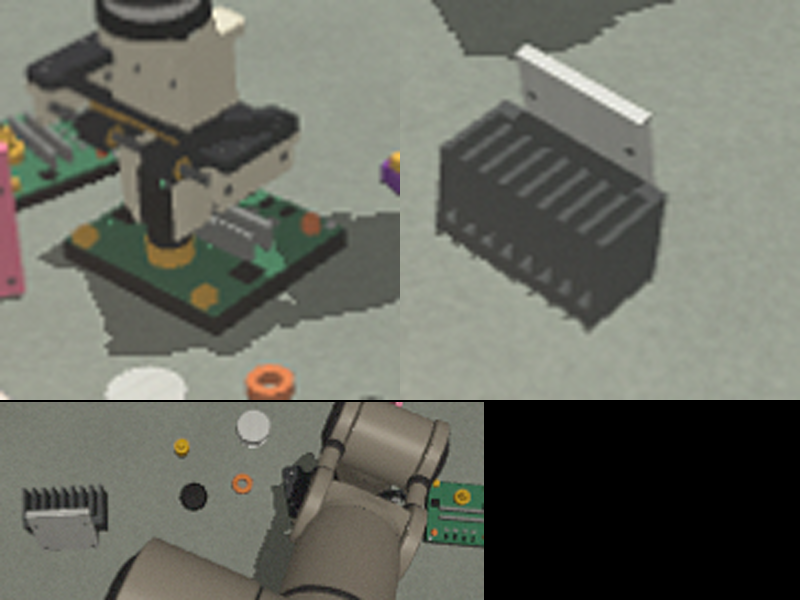

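The cap's rim sits on the brass collar at (170,245), and the plate leans on the sink at (590,110). Force is steady at about 21.5 N down; TCP height minus grasp offset puts the rim at 31.9 mm against the collar's 32. Handing in.

```bash
python3 -c "
from plant import *
print(close_job()); o=get_obs(); print(o['time'],o['tool_pos'],o['contact_force'])"
```

```text
the job is handed in; nothing more can be done
None
the job is handed in; nothing more can be done
```

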